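Release the soap dispenser's service cover with its key

ROBOT

A 6-joint arm with a two-finger parallel gripper is mounted at the origin on the work surface. World frame = base frame: x ahead of the robot, y to its left, z up, the work surface at z = 0. Lengths are in m, angles in rad, forces in N, time in s.
With the tool pointing down it reaches from about 0.3 to 0.875 m from the base axis. Payload 6.4 kg.
Tool frame: the origin (TCP) lies midway between the tips of the shut fingers; the grasp point (between the pads) lies 19 mm behind it (ctrl.tcp_to_grasp is the distance from the TCP to the grasp point, in m); z points along the fingers, y is the direction in which the jaws open and shut (so a half turn about z gives the same grasp; the last joint's range is limited). The gripper opens to 85 mm and grips with 20 to 120 N. Pads are 22 mm wide; open, the fingers measure 114 mm over their backs; the gripper's body (76 mm by 85 mm) begins 54 mm behind the grasp point. The pads swing forward as they close: fully open they stand 13 mm farther back than shut.
Start: joints at [-1.384, 0.181, 1.607, -0, 1.354, -0.206], TCP at [0.22, -0.531, 0.231] pointing down, gripper open.
Joint ranges: [-2.99, 2.99], [-0.89, 2.07], [0.3, 2.58], [-1.14, 4.28], [0, 2.63], [-3.12, 3.12]. Speed limits (rad/s): [2.57, 2.57, 3.01, 3.14, 3.14, 3.14].

INTERFACE

Orientations are given as a unit quaternion [w, x, y, z].
In Python, from bench import monitor, imaging, order, spotter, ctrl gives the robot as it stands.
- The arm moves only by the shell command python3 -m pendant 'ROWS'. ROWS is JSON, a list that holds one entry, the list of rows, each a list of 5 numbers: the shift along the world's x, y, z in mm, then the turn about the world's z in degrees, then the finger opening in mm, from 0 to 85.4. A call has 1 to 8 rows; each row shifts and turns the commanded pose from where the row before left it; what a row does not reach is not made up. A row lasts 1/8 s, in which the tool goes at most 62.5 mm and 10.7 degrees, less where a joint would pass 70% of its speed; a pose out of reach is approached as far as the arm can. A call with a gripper value outside its range is refused whole. The fingers move at their own pace and stop on an object; the grip force is fixed at half the most. Time passes only in rows, so rows that do not move let the fingers close. It gives the time, the measured TCP pose, the force and the opening at its end, in the units of the state.
- monitor.get_obs(): the state, without advancing time (a new reading comes with each control period).
- imaging.camera(name): name is "scene" or "top" or "wrist"; returns a dict with "img" (400x640x3 uint8, red, green, blue), "vfov" (degrees; the focal length in pixels is half the picture's height over the tangent of half this angle, whatever the lens; pixels are square), "cx", "cy" (the principal point, pixels), "distortion" ([k1, k2, p1, p2, k3] as OpenCV has them; the pictures are not rectified), "origin" and "orientation" of the camera in the world. Camera axes: x right, y down, z forward; pixel columns grow to the right and rows downward; lengths in m; the calibration is good to about 2 mm. A picture is of the moment at which its call begins. There is no depth.
- order.hand_in(): hands the job in, once; it reports no verdict.
Trained networks look in the newest picture that a camera, given by its name, has taken for a name from the list of things; names that differ only in an ending like _2 or _b are one class to them, and where a whole thing is asked for, a point or a joint stands for the part that bears it (a point fixed in the world has none). Each returns a list of dicts, best first, with "confidence" (0 to 1); they miss things now and then, are a little off and sometimes report something else, mostly with a low value. They report only what shows in the picture. A call takes as long as a camera call. They do not tell look-alikes from the thing itself.
- spotter.recognise(camera, thing): "at" ([x, y, z] in m, in the coordinates of the camera as it stood for that picture, good to about 4 mm: the middle of the surface that is visible of it).
- spotter.tip_of(camera, thing): "at" ([x, y, z] in m, in the coordinates of the camera as it stood for that picture, good to about 4 mm: a listed point, or the origin of a listed thing).
The state is a dict: "time_s": time; "q": joint angles; "dq": joint speeds; "joint_efforts": joint torques, N m; "eef_pos": TCP position; "eef_rot": TCP orientation; "wrist_force": force on the tool from outside, world axes, zero at the start; "torque": the same for the moment, N m; "opening": opening from 0.0 (shut) to 1.0 (fully open).
Only numpy, scipy, OpenCV 4.12 (cv2) and the standard library are available. Lean on these libraries where they do the work, as an engineer would, in place of code of your own. Each camera call takes 0.05 s, during which the arm holds its last target. There are 200 camera calls.

TASK

Open the counter-top soap dispenser for a refill: take the release key out of its stand, push its rod down through the narrow slot in the dispenser's top, feel along the slot for the spring latch tab hidden below and press it down until the service cover at its back drops open by itself. The latch is plastic, so press gently and never force the key against the tab or the dispenser. Then put the key back in its stand, fully home and upright, let it go, and leave the mug, the soap bottle and the coffee tamper where they are.

Things in the scene. Friction and masses are not known exactly. Their poses are not given: they have to be found in the camera images.
- key_tip (a point): The lower end of the key's rod, on its axis; z up along the key.
- dispenser: The soap dispenser: a white box fixed to the counter, 110 mm deep (x), 130 wide (y), 190 high, steel spout on +x, service cover on -x. Origin: centre of its underside; z up. Hidden under its slot is one flat-topped plastic latch tab, 9 mm long along the slot. Its place varies, unmeasured: its middle up to 12 mm either way along the slot from the slot's centre, its top 22 to 42 mm below the mouth.
- slot (a point): Centre of the slot in the dispenser's grey top plate (6 mm thick), on the top face; z up, y along the slot. The slot is 10 mm wide (x) and 44 mm long (y), goes through the plate; soft black dust lips that give no resistance hide the open space below. The tab spans its full width. Beside the tab the rod passes freely until the key's collar meets the plate.
- cover (a joint): The dispenser's service cover, white, 130 mm wide, 176 high, hinged on its lower edge: 0 rad shut, 1.45 lying open towards the robot over 180 mm of counter. Locked until the tab is pressed 6 to 7 mm straight down on its spring (3 N starts it, then 0.6 N per mm, about 7 N); it then falls open by itself in about a second. The tab has a hard stop at 9 mm (8.4 N) and breaks above 18 N.
- key_handle (a point): The release key, upright, hanging by its collar in the stand: a steel rod 7 mm in diameter, 65 mm long, with a round end; above it a collar 24 mm in diameter, 4 thick; above that a round black handle 16 mm in diameter, 45 long. Coaxial, about 70 g. This point is the handle's centre, 91.5 mm above the rod's end; z points up along the key.
- stand_hole0 (a point): The key's stand: a dark wooden block 50 x 50 mm, 72 mm high, fixed, with one upright hole 13 mm wide right through. This point is the centre of the hole's mouth, on the block's top; z up. With the key fully home its collar lies on the block's top and the rod's end is 65 mm below this point.
- mug: White mug, 80 mm in diameter, 90 mm high, upright on the counter; bystander. Origin: centre of its underside.
- soap_bottle: Amber bottle with a black cap, 60 mm in diameter, 150 mm high, upright; bystander. Origin: centre of its underside.
- tamper: Steel coffee tamper, 58 mm in diameter, 77 mm high, upright; bystander. Origin: centre of its underside.
Mind the look-alikes: they are no part of the job. What is meant by the part that bears key_tip is not orange, purple or red, and is the larger of those in its own colour.

How it is judged:
On the way, in this order (a step that is already met when the one before it is completed fails the run):
1. the key's rod is in the slot, its end at least 12 mm below the top, the cover still shut (z of key_tip in the frame of slot below -0.012 m and y of key_tip in the frame of slot between -0.022 and 0.022 m and x of key_tip in the frame of slot between -0.006 and 0.006 m and value of joint cover below 0.06 rad), for 0.1 s.
2. the cover comes open (over 0.12 rad) while the rod is in the slot (z of key_tip in the frame of slot below -0.012 m and y of key_tip in the frame of slot between -0.022 and 0.022 m and x of key_tip in the frame of slot between -0.006 and 0.006 m and value of joint cover above 0.12 rad), for 0.02 s.
At the end, for the whole second after the job is handed in: The cover lies open (over 1.2 rad); the key hangs upright (within 0.12 rad) in the stand's hole, its end within 8 mm of the hole's axis and at least 61 mm below its mouth (fully home is 65), let go (value of joint cover above 1.2 rad and horizontal distance between key_tip and stand_hole0 below 0.008 m and z of key_tip in the frame of stand_hole0 below -0.061 m and angle between key_handle's own z axis and vertical below 0.12 rad and contact force between key and the fingers below 0.05 N); the robot touches nothing.
It fails at once if the key presses the latch tab with more than 18 N (contact force between key and tab above 18 N).
It fails at once if the key presses the dispenser with more than 25 N (contact force between key and dispenser above 25 N).
It fails at once if the mug is moved more than 30 mm (distance of mug from where it was at the start of the episode above 0.03 m).
It fails at once if the soap bottle is moved more than 30 mm (distance of soap_bottle from where it was at the start of the episode above 0.03 m).
It fails at once if the tamper is moved more than 30 mm (distance of tamper from where it was at the start of the episode above 0.03 m).
It also fails if it takes over 72 s, if anything falls off the work surface, if the arm or the gripper's body presses on something with over 40 N, if the wrist force passes 120 N, or if a joint passes its speed limit or range.

## Working session

There is one attempt and no reset: what is moved stays moved. The work goes in short steps, Python scripts to look and compute and a shell command to move; the robot and the scene stay as the last step left them, time stands still between calls to the robot, and variables do not carry over. Pictures are saved under pics/ and viewed, about 8 in all and at most 12, crops included, and the job is handed in when it is done.

```bash
mkdir -p pics
cat > h.py <<'E'
import numpy as np, cv2
from bench import monitor, imaging, order, spotter, ctrl
from scipy.spatial.transform import Rotation as R
def rot(c):
    o=np.array(c["orientation"]); 
    return o if o.shape==(3,3) else R.from_quat(o[[1,2,3,0]]).as_matrix()
def K(c):
    f=200/np.tan(np.radians(c["vfov"])/2)
    return np.array([[f,0,c["cx"]],[0,f,c["cy"]],[0,0,1]])
def cam(n,save=None):
    c=imaging.camera(n)
    if save: cv2.imwrite("pics/"+save+".png",c["img"][:,:,::-1])
    return c
def w(c,p): return rot(c)@np.array(p)+np.array(c["origin"])
def ray(c,u,v):
    p=cv2.undistortPoints(np.array([[[u,v]]],float),K(c),np.array(c["distortion"],float))[0,0]
    d=rot(c)@np.array([p[0],p[1],1]); return np.array(c["origin"]),d/np.linalg.norm(d)
def atz(c,u,v,z):
    o,d=ray(c,u,v); return o+d*(z-o[2])/d[2]
def pix(c,P):
    X=rot(c).T@(np.array(P)-np.array(c["origin"]))
    return cv2.projectPoints(X.reshape(1,1,3),np.zeros(3),np.zeros(3),K(c),np.array(c["distortion"],float))[0][0,0]
def tri(*rs):
    A=np.zeros((3,3));b=np.zeros(3)
    for o,d in rs:
        M=np.eye(3)-np.outer(d,d);A+=M;b+=M@o
    return np.linalg.solve(A,b)
E
python3 - <<'E'
from h import *
np.set_printoptions(precision=4,suppress=True)
print(monitor.get_obs(), ctrl.tcp_to_grasp)
for n in ("scene","top"):
    c=cam(n,n+"0"); print(n,c["origin"],c["vfov"],c["distortion"],rot(c)[:,2])
    for t in ("key_tip","key_handle","slot","stand_hole0","dispenser","mug","soap_bottle","tamper"):
        for f in ("recognise","tip_of"):
            for r in getattr(spotter,f)(n,t)[:4]:
                P=w(c,r["at"]); print(t,f,round(r["confidence"],2),P,pix(c,P).round())
a=cv2.imread("pics/scene0.png");b=cv2.imread("pics/top0.png")
E
```

```text
{'time_s': 0.0, 'q': array([-1.3843,  0.1815,  1.608 ,  0.    ,  1.3538, -0.2063]), 'dq': array([-0.0003,  0.0003, -0.0004, -0.0001, -0.0006, -0.001 ]), 'joint_efforts': array([ -0.0007, -44.4875, -35.1339,  -0.0003,   0.0093,   0.    ]), 'eef_pos': array([ 0.22  , -0.5307,  0.2304]), 'eef_rot': array([-0.0009,  0.9808,  0.1951,  0.    ]), 'wrist_force': array([-0.6647,  0.3142,  0.5841]), 'torque': array([0.0036, 0.0332, 0.0108]), 'opening': 1.0020995691830832} 0.0187
scene [ 1.0725 -0.8535  0.8187] 45.62926704593926 [-0.0002  0.      0.      0.      0.    ] [-0.412   0.7124 -0.5682]
key_tip recognise 0.68 [ 0.6491 -0.026   0.1198] [345. 217.]
key_tip recognise 0.52 [ 0.4959 -0.1726  0.0742] [261. 247.]
key_tip recognise 0.51 [ 0.4883 -0.2546  0.095 ] [236. 260.]
key_tip recognise 0.51 [ 0.4023 -0.2287  0.0794] [215. 247.]
key_tip tip_of 0.73 [ 0.4919 -0.1664  0.0002] [264. 268.]
key_tip tip_of 0.73 [ 0.3986 -0.2271 -0.0025] [219. 271.]
key_tip tip_of 0.52 [ 0.5705 -0.2357 -0.0024] [274. 297.]
key_tip tip_of 0.52 [ 0.4082 -0.3165 -0.0045] [198. 297.]
key_handle recognise 0.68 [ 0.56
[... 2364 characters left out ...]
hole0 recognise 0.59 [ 0.4758 -0.244   0.0652] [418. 239.]
stand_hole0 tip_of 0.86 [ 0.4806 -0.249   0.066 ] [420. 237.]
dispenser recognise 0.67 [0.6066 0.0205 0.1883] [315. 182.]
dispenser tip_of 0.56 [ 0.6179  0.0225 -0.0003] [316. 193.]
mug recognise 0.6 [0.4643 0.3017 0.0293] [213. 249.]
mug recognise 0.18 [ 0.7313 -0.2317  0.0156] [406. 150.]
mug tip_of 0.66 [0.463  0.2996 0.0003] [216. 250.]
soap_bottle recognise 0.64 [0.7218 0.2087 0.0999] [244. 148.]
soap_bottle tip_of 0.88 [0.7339 0.2198 0.0005] [246. 154.]
soap_bottle tip_of 0.64 [ 0.4807 -0.2483  0.0984] [422. 236.]
tamper recognise 0.86 [ 0.7342 -0.2288  0.0158] [405. 149.]
tamper tip_of 0.8 [ 0.7411 -0.2372 -0.002 ] [406. 149.]
```

View pics/scene0.png

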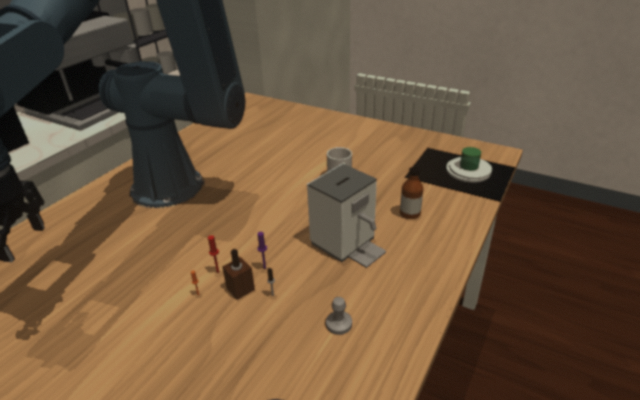

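View pics/top0.png

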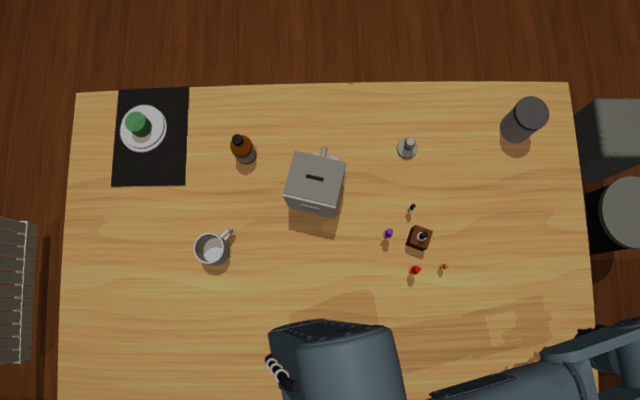

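The black key in the dark stand at about (0.483, -0.25) is the larger black one. It shows at scene px (237,262) and top px (420,237). The small black key at top px (411,207), and the red, purple and orange ones, are look-alikes. The slot is at top px (314,178). I'll move in for a wrist view.

```bash
python3 -m pendant '[[[40,42,18,0,85],[40,42,18,0,85],[40,42,18,0,85],[40,42,15,0,85],[40,42,15,0,85],[20,22,5,0,85],[0,0,0,0,50],[0,0,0,0,50]]]'
python3 - <<'E'
from h import *
np.set_printoptions(precision=4,suppress=True)
c=cam("wrist","w1"); print(c["origin"],c["vfov"],c["distortion"],rot(c)[:,2])
for t in ("key_handle","stand_hole0","slot"):
    for f in ("recognise","tip_of"):
        for r in getattr(spotter,f)("wrist",t)[:4]:
            P=w(c,r["at"]); print(t,f,round(r["confidence"],2),P,pix(c,P).round())
E
```

```text
time_s: 2.7
eef_pos: [0.4396, -0.2996, 0.3199]
eef_rot: [-0.0, 0.981, 0.195, -0.0]
wrist_force: [-0.5, -0.1, -1.2]
opening: 0.602
[ 0.5181 -0.2668  0.462 ] 63.346473347441325 [-0.004  0.     0.     0.     0.   ] [-0.3052 -0.1273 -0.9437]
key_handle recognise 0.74 [ 0.5629 -0.234   0.0777] [308.  31.]
key_handle recognise 0.64 [ 0.4971 -0.1757  0.1001] [232.  69.]
key_handle recognise 0.57 [ 0.4914 -0.2533  0.1209] [298. 105.]
key_handle recognise 0.53 [ 0.4152 -0.3174  0.0564] [326. 178.]
key_handle tip_of 0.97 [ 0.4978 -0.1694  0.0939] [228.  66.]
key_handle tip_of 0.94 [ 0.3992 -0.2339  0.0904] [256. 172.]
key_handle tip_of 0.79 [ 0.4885 -0.2519  0.0994] [297. 106.]
key_handle tip_of 0.78 [ 0.5652 -0.232   0.0716] [307.  29.]
stand_hole0 recognise 0.56 [ 0.4859 -0.2535  0.0734] [299. 107.]
stand_hole0 tip_of 0.82 [ 0.483  -0.2524  0.0735] [297. 109.]
```

View pics/w1.png

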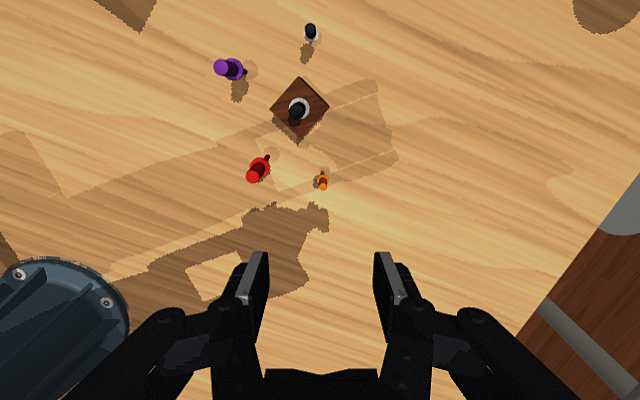

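```bash
python3 -m pendant '[[[24,24,-25,0,50],[22,24,-25,0,50],[0,0,-20,0,50],[0,0,0,0,50]]]'
python3 - <<'E'
from h import *
np.set_printoptions(precision=4,suppress=True)
c=cam("wrist","w2"); print(c["origin"],monitor.get_obs()["eef_pos"])
np.savez("w2.npz",o=c["origin"],q=c["orientation"],d=c["distortion"],vfov=c["vfov"],cx=c["cx"],cy=c["cy"])
for f,t in (("tip_of","key_handle"),("tip_of","stand_hole0")):
    for r in getattr(spotter,f)("wrist",t)[:4]:
            P=w(c,r["at"]); print(t,f,round(r["confidence"],2),P,pix(c,P).round())
u,v=pix(c,[0.485,-0.251,0.095]).astype(int); print(u,v)
u=max(u,75); v=max(v,75)
a=c["img"][v-75:v+75,u-75:u+75,::-1]; cv2.imwrite("pics/w2c.png",cv2.resize(a,None,fx=4,fy=4,interpolation=cv2.INTER_CUBIC)); print(u-75,v-75)
E
```

```text
time_s: 3.55
eef_pos: [0.4853, -0.2504, 0.2485]
eef_rot: [-0.001, 0.981, 0.195, -0.001]
wrist_force: [-0.6, 0.7, 0.5]
opening: 0.587
[ 0.564  -0.2179  0.3905] [ 0.4858 -0.2512  0.25  ]
key_handle tip_of 0.67 [ 0.488  -0.2514  0.0992] [323. 178.]
key_handle tip_of 0.57 [ 0.497  -0.1719  0.094 ] [246. 136.]
key_handle tip_of 0.56 [ 0.4109 -0.3187  0.0568] [351. 249.]
key_handle tip_of 0.45 [ 0.4828 -0.2509  0.0739] [321. 176.]
stand_hole0 tip_of 0.71 [ 0.4836 -0.2506  0.073 ] [321. 175.]
321 179
246 104
```

View pics/w2c.png

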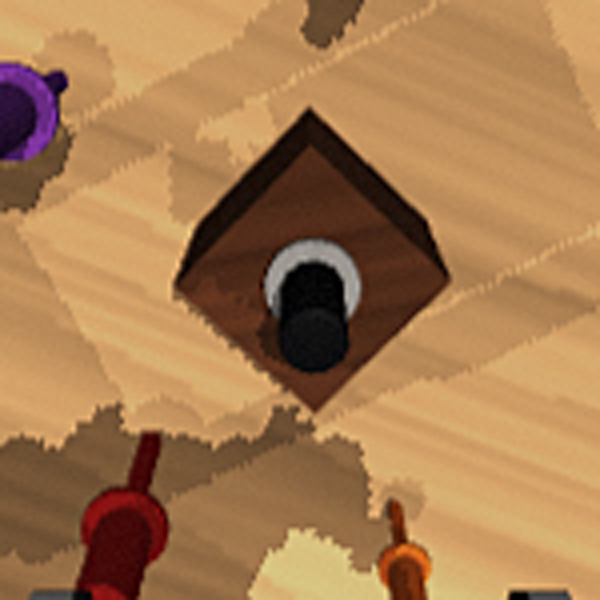

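The block-top corners are at crop px (177,288), (310,143), (450,278) and (315,412), the collar centre at (313,286) and the handle top at (313,340).

Run:
```python
from h import *
np.set_printoptions(precision=4,suppress=True)
z=np.load("w2.npz"); c=dict(origin=z["o"],orientation=z["q"],distortion=z["d"],vfov=float(z["vfov"]),cx=float(z["cx"]),cy=float(z["cy"]))
f=lambda x,y,h: atz(c,246+x/4-.375,104+y/4-.375,h)
q=np.array([f(*p,.072) for p in ((177,288),(310,143),(450,278),(315,412))]); print(q,q.mean(0),np.linalg.norm(np.diff(q,axis=0),axis=1))
print(f(313,286,.076),f(313,340,.121))
b=imaging.camera("top")
print(pix(b,[.4838,-.2505,.121]),pix(b,q.mean(0)),monitor.get_obs()["wrist_force"])
for k in((420,237),(314.5,178)): print(atz(b,*k,.121 if k[0]>400 else .19))
a=b["img"][140:260,270:450,::-1]; cv2.imwrite("pics/t2.png",cv2.resize(a,None,fx=4,fy=4,interpolation=cv2.INTER_CUBIC))
```

```text
[[ 0.4704 -0.2221  0.072 ]
 [ 0.5173 -0.2391  0.072 ]
 [ 0.4995 -0.285   0.072 ]
 [ 0.4528 -0.2675  0.072 ]] [ 0.485  -0.2534  0.072 ] [0.0499 0.0493 0.0499]
[ 0.4852 -0.2533  0.076 ] [ 0.4852 -0.253   0.121 ]
[424.6649 233.7847] [422.1503 235.4811] [-0.9256 -0.4253  0.0441]
[ 0.476  -0.2383  0.121 ]
[0.6162 0.0206 0.19  ]
```

```bash
python3 -m pendant '[[[0,-2,-50,0,50],[0,0,-50,0,50],[0,0,-40,0,50],[0,0,-26,0,50],[0,0,0,0,50],[0,0,0,0,0],[0,0,0,0,0],[0,0,0,0,0]]]';python3 -m pendant '[[[0,0,0,0,0],[0,0,0,0,0],[0,0,0,0,0]]]'
```

```text
time_s: 4.75
eef_pos: [0.4873, -0.2543, 0.0864]
eef_rot: [0.002, 0.981, 0.195, 0.001]
wrist_force: [-0.4, -0.2, 7.0]
opening: 0.171
time_s: 5.12
eef_pos: [0.4873, -0.2543, 0.0864]
eef_rot: [0.002, 0.981, 0.195, 0.001]
wrist_force: [-0.8, 0.4, 7.5]
opening: 0.17
```

```bash
python3 -m pendant '[[[0,0,15,0,0],[0,0,45,0,0],[0,0,55,0,0],[0,0,55,0,0],[0,0,50,0,0],[0,0,25,0,0],[0,0,0,0,0]]]'; python3 -m pendant '[[[20,45,0,0,0],[22,46,0,0,0],[22,46,0,0,0],[22,46,0,0,0],[22,46,0,0,0],[15,36,0,0,0],[6,10,0,0,0],[0,0,0,0,0]]]'
python3 - <<'E'
from h import *
np.set_printoptions(precision=4,suppress=True)
c=cam("wrist","w3"); o=monitor.get_obs();print(c["origin"],o["eef_pos"],o["wrist_force"],o["opening"])
np.savez("w3.npz",o=c["origin"],q=c["orientation"],d=c["distortion"],vfov=c["vfov"],cx=c["cx"],cy=c["cy"])
for t in ("slot","key_tip"):
    for r in spotter.tip_of("wrist",t)[:3]:
            P=w(c,r["at"]); print(t,round(r["confidence"],2),P,pix(c,P).round())
E
```

```text
time_s: 6.0
eef_pos: [0.4869, -0.2537, 0.3326]
eef_rot: [0.002, 0.981, 0.195, 0.002]
wrist_force: [0.3, -1.0, -1.2]
opening: 0.168
time_s: 7.0
eef_pos: [0.6146, 0.0221, 0.3278]
eef_rot: [-0.0, 0.981, 0.196, -0.001]
wrist_force: [-0.8, -1.7, -0.3]
opening: 0.166
[0.6933 0.055  0.4697] [0.6145 0.0212 0.3282] [ 0.6204  0.432  -0.8075] 0.1668750614015767
slot 0.62 [0.6195 0.0148 0.1906] [330. 182.]
key_tip 0.91 [0.6106 0.026  0.2461] [314. 209.]
key_tip 0.83 [ 0.5642 -0.2325 -0.0033] [455. 235.]
key_tip 0.71 [ 0.4964 -0.1653  0.0002] [399. 256.]
```

View pics/w3.png

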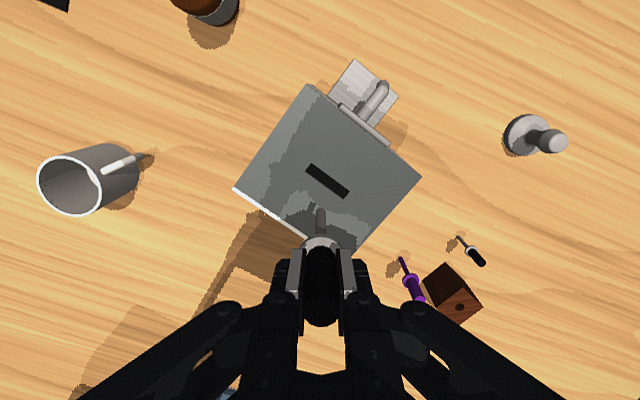

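Run:
```python
from h import *
np.set_printoptions(precision=4,suppress=True)
z=np.load("w3.npz"); c=dict(origin=z["o"],orientation=z["q"],distortion=z["d"],vfov=float(z["vfov"]),cx=float(z["cx"]),cy=float(z["cy"]))
im=cv2.imread("pics/w3.png"); m=np.zeros(im.shape[:2],np.uint8)
m[155:202,295:360]=(im[155:202,295:360].max(2)<60)
n,l,s,_=cv2.connectedComponentsWithStats(m); k=1+s[1:,4].argmax(); print(s[k])
pts=np.argwhere(l==k)[:,::-1].astype(float)
W=np.array([atz(c,u,v,.19)[:2] for u,v in pts])
(r0,sz,a)=cv2.minAreaRect((W*1000).astype(np.float32)); print("rect mm",r0,sz,a,W.mean(0))
e,V=np.linalg.eigh(np.cov(W.T)); print("slot dir",V[:,1],np.degrees(np.arctan2(*V[::-1,1])),np.sqrt(12*e))
# top plate corners from picture
q=np.array([atz(c,u,v,.19)[:2] for u,v in((307,84),(421,178),(233,189))]);print(q,q[1:].mean(0),np.linalg.norm(q[1]-q[0]),np.linalg.norm(q[2]-q[0]))
e=np.array([.6145,.0212,.3282]); print("expected tip px",pix(c,e-[0,0,.0794]),"at bottom seen")
for h in(.245,.2488,.252): print(h,atz(c,320,208,h))
cv2.imwrite("pics/w3c.png",cv2.resize(im[130:280,240:400],None,fx=5,fy=4,interpolation=cv2.INTER_CUBIC))
```

```text
[305 163  44  36 495]
rect mm (619.380126953125, 17.910425186157227) (43.541107177734375, 9.487439155578613) 75.4100112915039 [0.6195 0.0183]
slot dir [0.2537 0.9673] 75.30088426180203 [0.0095 0.0437]
[[ 0.6888  0.0652]
 [ 0.6543 -0.0586]
 [ 0.5797  0.0938]] [0.617  0.0176] 0.12850680442583937 0.11283123728006901
expected tip px [321.9304 208.0903] at bottom seen
0.245 [0.6127 0.022  0.245 ]
0.2488 [0.614  0.0225 0.2488]
0.252 [0.6152 0.023  0.252 ]
```

View pics/w3c.png

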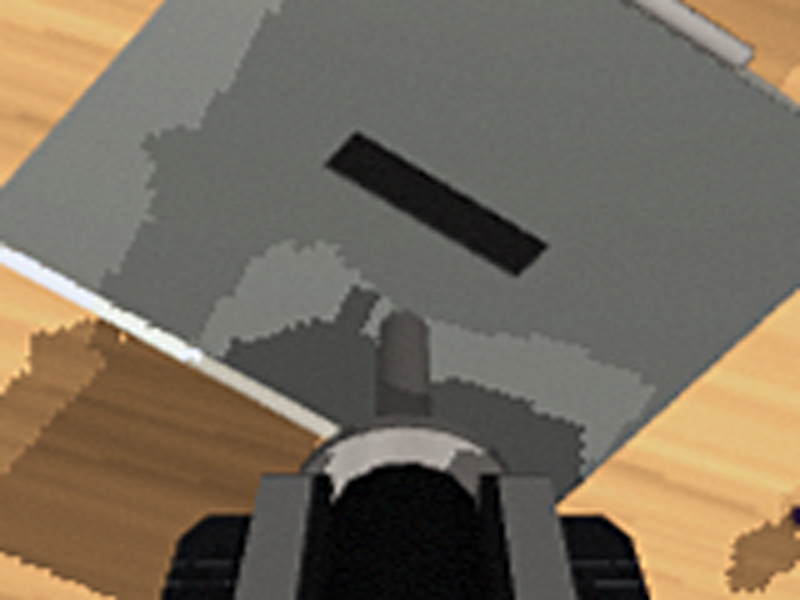

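```bash
python3 -m pendant '[[[5,-3.5,-20,0,0],[0,0,-20,0,0],[0,0,-8,0,0],[0,0,0,0,0],[0,0,0,0,0]]]'
python3 - <<'E'
from h import *
np.set_printoptions(precision=4,suppress=True)
c=cam("wrist","w4"); o=monitor.get_obs();print(o["eef_pos"],o["wrist_force"])
T=o["eef_pos"]-[0,0,.0794]
print("tip exp px",pix(c,T),"slot centre px",pix(c,[.6195,.0183,.19]))
im=c["img"][:,:,::-1]
np.savez("w4.npz",o=c["origin"],q=c["orientation"],d=c["distortion"],vfov=c["vfov"],cx=c["cx"],cy=c["cy"])
cv2.imwrite("pics/w4c.png",cv2.resize(im[150:270,260:380],None,fx=5,fy=5,interpolation=cv2.INTER_CUBIC))
E
```

```text
time_s: 7.78
eef_pos: [0.6204, 0.0183, 0.2819]
eef_rot: [0.0, 0.981, 0.195, 0.0]
wrist_force: [0.3, -0.4, -0.1]
opening: 0.169
[0.6205 0.0183 0.2822] [ 0.4857 -0.4143 -0.6961]
tip exp px [320.7805 207.6718] slot centre px [320.2319 202.8886]
```

View pics/w4c.png

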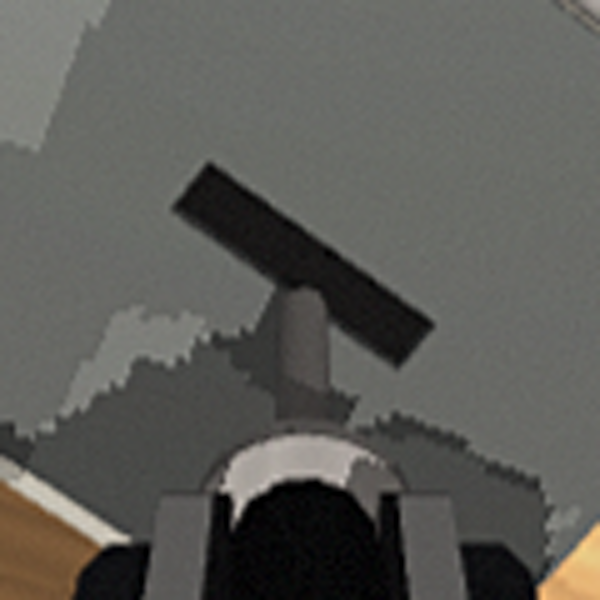

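Slot centre is at about px (320.7,203) and the rod tip at (320.6,207). Allowing for the tip's height above the plate, they line up within about 1 mm.

```bash
python3 -m pendant '[[[0,0,-10,0,0],[0,0,-4,0,0],[0,0,-3,0,0],[0,0,0,0,0]]]';python3 -m pendant '[[[0,0,-4,0,0],[0,0,-4,0,0],[0,0,-4,0,0],[0,0,0,0,0]]]'
```

```text
time_s: 8.32
eef_pos: [0.62, 0.0183, 0.2639]
eef_rot: [-0.0, 0.981, 0.195, -0.0]
wrist_force: [-0.4, -0.7, -1.8]
opening: 0.17
time_s: 8.82
eef_pos: [0.6199, 0.0183, 0.2517]
eef_rot: [-0.0, 0.981, 0.195, -0.0]
wrist_force: [-0.5, 0.4, -0.5]
opening: 0.169
```

```bash
for i in 1 2 3 ; do python3 -m pendant '[[[0,0,-2,0,0],[0,0,-1,0,0],[0,0,0,0,0]]]' | egrep 'pos|force'; done
```

```text
eef_pos: [0.6201, 0.0183, 0.2492]
wrist_force: [-0.8, -0.0, -0.4]
eef_pos: [0.62, 0.0183, 0.2461]
wrist_force: [0.9, -0.6, -1.3]
eef_pos: [0.62, 0.0183, 0.2431]
wrist_force: [-0.4, -0.2, -0.7]
```

```bash
python3 -m pendant '[[[0,0,-2,0,0],[0,0,-1,0,0],[0,0,0,0,0]]]' | egrep 'pos|force'
python3 -m pendant '[[[0,0,-2,0,0],[0,0,-1,0,0],[0,0,0,0,0]]]' | egrep 'pos|force'
```

```text
eef_pos: [0.62, 0.0183, 0.2402]
wrist_force: [0.4, 0.5, -1.5]
eef_pos: [0.6203, 0.0183, 0.2377]
wrist_force: [-0.5, -0.4, 1.1]
```

```bash
python3 -m pendant '[[[0,0,-2,0,0],[0,0,-1,0,0],[0,0,0,0,0]]]' | egrep 'pos|force'
python3 -m pendant '[[[0,0,-2,0,0],[0,0,-1,0,0],[0,0,0,0,0]]]' | egrep 'pos|force'
```

```text
eef_pos: [0.6203, 0.0182, 0.2346]
wrist_force: [0.4, 0.1, 3.2]
eef_pos: [0.6203, 0.0182, 0.2315]
wrist_force: [-0.3, 0.1, 5.4]
```

A spring-like force rise starts near TCP z 0.238, so this is the tab. I'll continue gently.

```bash
python3 -m pendant '[[[0,0,-1,0,0],[0,0,0,0,0],[0,0,0,0,0]]]' | egrep 'pos|force'
python3 - <<'E'
from h import *
c=cam("scene","s5"); im=c["img"][:,:,::-1][130:290,270:430]; cv2.imwrite("pics/s5c.png",cv2.resize(im,None,fx=3,fy=3))
E
```

```text
eef_pos: [0.6204, 0.0182, 0.2307]
wrist_force: [-1.2, -0.2, 5.8]
```

View pics/s5c.png

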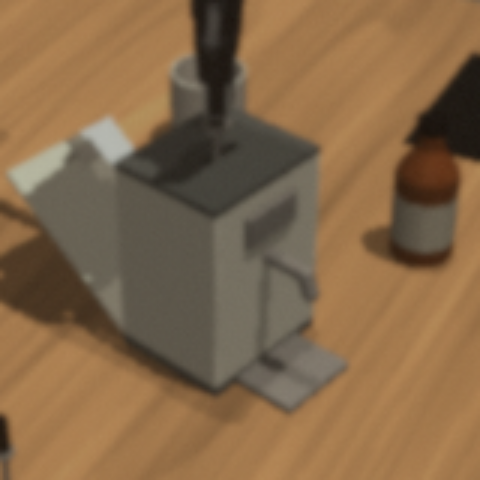

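The cover is falling open: the white panel tilts out at crop (70,200). I'm withdrawing now and carrying the key back.

```bash
python3 -m pendant '[[[0,0,10,0,0],[0,0,20,0,0],[0,0,35,0,0],[0,0,30,0,0],[0,0,5,0,0],[0,0,0,0,0]]]'; python3 -m pendant '[[[-12,-26,0,0,0],[-22,-45,0,0,0],[-22,-45,0,0,0],[-22,-45,0,0,0],[-22,-45,0,0,0],[-20,-40,0,0,0],[-14,-26,0,0,0],[0,0,0,0,0]]]';python3 -m pendant '[[[0,0,-50,0,0],[0,0,-50,0,0],[0,0,-45,0,0],[0,0,-15,0,0],[0,0,0,0,0],[0,0,0,0,0]]]'
python3 - <<'E'
from h import *
np.set_printoptions(precision=4,suppress=True)
c=cam("wrist","w6"); o=monitor.get_obs();print(o["eef_pos"],o["wrist_force"])
T=o["eef_pos"]-[0,0,.0794]
print("tip exp px",pix(c,T),"hole px",pix(c,[.485,-.2534,.072]))
im=c["img"][:,:,::-1]
cv2.imwrite("pics/w6c.png",cv2.resize(im[150:270,260:380],None,fx=5,fy=5,interpolation=cv2.INTER_CUBIC))
np.savez("w6.npz",o=c["origin"],q=c["orientation"],d=c["distortion"],vfov=c["vfov"],cx=c["cx"],cy=c["cy"])
E
```

```text
time_s: 12.62
eef_pos: [0.6198, 0.0184, 0.3299]
eef_rot: [-0.0, 0.981, 0.195, -0.0]
wrist_force: [-0.6, 0.5, -1.2]
opening: 0.166
time_s: 13.62
eef_pos: [0.4845, -0.2549, 0.3282]
eef_rot: [-0.001, 0.981, 0.193, -0.001]
wrist_force: [0.9, 0.5, -0.0]
opening: 0.168
time_s: 14.38
eef_pos: [0.4873, -0.2544, 0.1723]
eef_rot: [0.001, 0.981, 0.195, 0.001]
wrist_force: [-0.1, -0.4, -0.5]
opening: 0.169
[ 0.4874 -0.2545  0.1725] [ 0.531  -0.9138  0.0821]
tip exp px [320.6882 207.8527] hole px [318.1574 200.4553]
```

View pics/w6c.png

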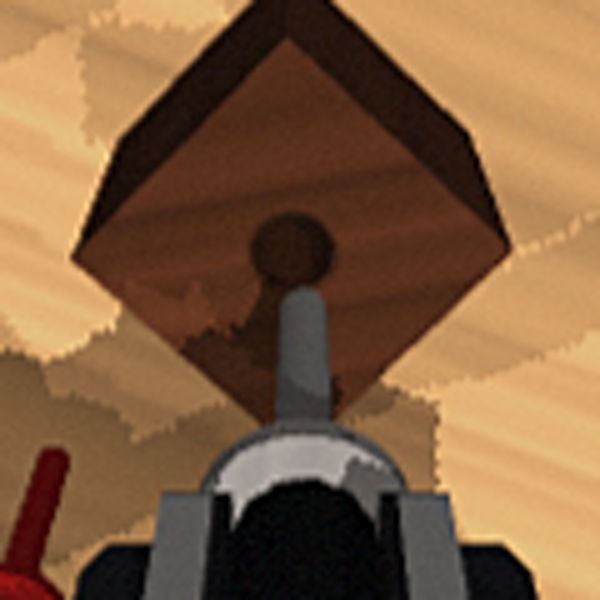

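The hole is at px (318,199.6) and the tip is about 1.8 mm off to the right. I'll correct by (-1.2, +1.4) mm and lower.

```bash
python3 -m pendant '[[[-1.2,1.4,-6,0,0],[0,0,-8,0,0],[0,0,-8,0,0],[0,0,-6,0,0],[0,0,0,0,0]]]';python3 -m pendant '[[[0,0,-12,0,0],[0,0,-14,0,0],[0,0,-14,0,0],[0,0,-10,0,0],[0,0,-3,0,0],[0,0,0,0,0]]]'
```

```text
time_s: 15.05
eef_pos: [0.4845, -0.252, 0.1414]
eef_rot: [-0.001, 0.981, 0.195, -0.001]
wrist_force: [-0.1, -0.8, -0.8]
opening: 0.172
time_s: 15.8
eef_pos: [0.4849, -0.2523, 0.0892]
eef_rot: [-0.0, 0.981, 0.195, -0.0]
wrist_force: [0.0, 0.4, -1.6]
opening: 0.167
```

```bash
python3 -m pendant '[[[0,0,-2,0,0],[0,0,0,0,0]]]'; python3 -m pendant '[[[0,0,0,0,50],[0,0,0,0,50],[0,0,0,0,50],[0,0,0,0,50],[0,0,30,0,50],[0,0,50,0,50],[0,0,50,0,50],[0,0,50,0,50]]]'
python3 - <<'E'
from h import *
np.set_printoptions(precision=4,suppress=True)
c=cam("wrist"); o=monitor.get_obs();print(o["eef_pos"],o["wrist_force"])
print(pix(c,[.485,-.2534,.076]),pix(c,[.485,-.2534,.121]),spotter.tip_of("wrist","key_handle")[:1])
a=cv2.resize(c["img"][110:260,250:390,::-1],(560,600),interpolation=cv2.INTER_CUBIC)
b=imaging.camera("scene")["img"][140:340,180:420,::-1]
b=cv2.resize(b,(240,200)); p=np.zeros((600,800,3),np.uint8);p[:,:560]=a;p[:200,560:]=b;cv2.imwrite("pics/end.png",p)
E
```

```text
time_s: 16.05
eef_pos: [0.485, -0.2524, 0.0875]
eef_rot: [0.0, 0.981, 0.195, 0.0]
wrist_force: [0.7, 0.2, -1.2]
opening: 0.168
time_s: 17.05
eef_pos: [0.4847, -0.2522, 0.2689]
eef_rot: [0.0, 0.981, 0.195, 0.0]
wrist_force: [1.1, -0.5, -0.5]
opening: 0.588
[ 0.4874 -0.2542  0.2769] [ 1.9338 -0.4805  4.9903]
[321.8023 169.4989] [322.0123 181.4471] [{'at': [0.0329, 0.0537, 0.3917], 'confidence': 0.78}]
```

View pics/end.png

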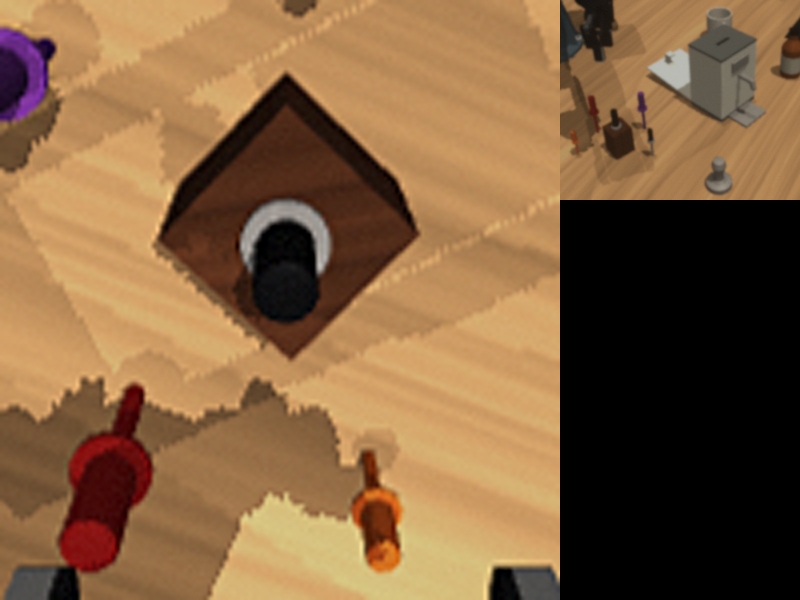

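The key is seated: collar at px (321.5,171) and handle top at (321.5,183), each within about 2 px of the values expected when home. The cover lies flat open and the mug, bottle and tamper are in place.

```bash
python3 -m pendant '[[[0,0,0,0,50],[0,0,0,0,50]]]'; python3 -c "
from bench import order; print(order.hand_in())"
```

```text
time_s: 17.45
eef_pos: [0.4842, -0.2517, 0.2654]
eef_rot: [-0.001, 0.981, 0.195, -0.001]
wrist_force: [0.3, 1.2, -0.4]
opening: 0.585
the job is handed in; nothing more can be done
None
```

The dispenser's service cover is open, the key is back in its stand, and I handed the job in at about 17.5 s of the 72 s allowed. The hand-in gave no verdict.

- **Opening:** I took the large black key from the stand and put its rod into the slot. It met the tab at about 32 mm depth, on the first try at the slot's centre. I pressed it gently, with a peak wrist reading of about 6 N, until the cover dropped.
- **Key:** It went back into the hole with no resistance. The last wrist picture shows the collar flat on the block and the handle upright, within about 2 px of where a fully home key should appear. That picture was taken while the arm was still settling.
- **Cover and bystanders:** The last scene picture shows the cover lying flat. The mug, bottle and tamper look unmoved by eye; I did not measure them again.
- **Disagreements:** Early top-camera readings put the key about 5 mm from where the wrist camera did. I used the wrist camera, and the grasp and return both fitted. I did not measure the cover's angle directly.
- **Rule slip:** I ran three of the small 2–3 mm descents in the slot from a short shell loop instead of typing each one. I typed every later move out in full.

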